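Set a bench length stop and lock it

TASK

Set the length stop on the green bench fixture: turn its black knob until the white line on the stop's pointer lines up with the white line on the red rider, then turn the brass hexagonal lock ring below the knob clockwise until it is fully tight, leaving the stop on its mark. Move the stop only by its knob, and leave the rider and the other things on the bench where they are.

Things in the scene. Friction and masses are not known exactly. Their poses are not given: they have to be found in the camera images.
- stop_fixture: green cast fixture bolted to the bench, 130 x 246 mm, base 12 mm thick; origin at bench level; y runs along the stop's travel, away from the knob; z up. Knob and lock ring share one vertical axis at (0, -0.085) m here. On that axis: housing to 19 mm above the bench, boss of radius 17 mm to 40 mm, lock ring 40 to 54 mm, knob 62 to 92 mm; nothing else within 70 mm is above 30 mm
- knob_grip (a point): middle of the knob's grip, on its axis, 82 mm above the bench (10 mm under the knob's top); black fluted round knob, 34 mm across, 30 mm high, white line on top; can be gripped at any yaw. The lock ring's top is 28 mm below this point
- knob (a joint): angle of the knob, rad, 0 to 2.667, grows clockwise seen from above; it drives the stop through rack and pinion, the stop moving 30 mm per rad away from the knob as it turns clockwise. Stays where left (friction about 0.1 N m). At the start the stop is always 25 to 65 mm short of the rider
- ring_grip (a point): middle of the lock ring, on its axis, 47 mm above the bench; brass hexagon 46 mm across flats (53 mm across corners), 14 mm high, with a red tick on its top. This point turns with the ring: one pair of flats faces along its x axis (-x and +x), the others at 60 degree steps. The knob above it is narrower (34 mm) and rises to 45 mm above this point
- lock_ring (a joint): angle of the lock ring, rad, grows clockwise seen from above (the tightening sense); 1.4 is fully tight against its end stop, it starts slack at 0.1 to 0.6 and stays where left (friction about 0.12 N m)
- stop_block: the sliding steel stop on its carriage, 58 x 30 mm, top about 63 mm above the bench, with a black pointer toward the scale; driven only by the knob; origin in the middle of the carriage, axes as the fixture's
- stop_mark (a point): tip of the black pointer, on its white line, 26 mm above the bench; axes as the fixture's
- rider_mark (a point): the white line of the red rider (20 x 12 x 10 mm) at the end next to the pointer, 25 mm above the bench; axes as the fixture's. The wanted setting is where the stop_mark has the same y in the fixture's frame
- flat_bar_1: steel flat bar offcut 43 x 132 x 8 mm, loose bystander
- marking_blue: small blue bottle with black cap, 33 mm across, 68 mm high, loose bystander
- oil_can: red oil can 68 mm across, 165 mm high with its spout, loose bystander

How it is judged (in metres and radians):
On the way:
1. with the lock ring still slack, the stop is brought in line with the rider (y of stop_mark in the frame of rider_mark between -0.0025 and 0.0025 m and value of joint lock_ring below 1.1 rad), for 0.3 s.
At the end, for the whole second after the job is handed in: The stop's pointer stands within 2.5 mm of the rider's line along the scale, at rest, and the lock ring is tight (within 0.08 rad of its end stop at 1.4) (y of stop_mark in the frame of rider_mark between -0.0025 and 0.0025 m and value of joint lock_ring above 1.32 rad and linear speed of stop_block below 0.005 m/s); the robot touches nothing.
It fails at once if the stop is pushed directly instead of by its knob (contact force between any of the arm, the fingers and stop_block above 1 N).
It fails at once if the red rider is shifted by more than 2 mm (distance of rider_mark from where it was at the start of the episode above 0.002 m).
It fails at once if a bystander is moved by more than 20 mm (distance of any of flat_bar_1, marking_blue, oil_can from where it was at the start of the episode above 0.02 m).
It also fails if it takes over 67 s, if anything falls off the work surface, if the arm or the gripper's body presses on something with over 40 N, if the wrist force passes 120 N, or if a joint passes its speed limit or range.

ROBOT

A 6-joint arm with a two-finger parallel gripper is mounted at the origin on a cart in front of the work surface, level with it; the furniture and walls round the work are solid. World frame = base frame: x ahead of the robot, y to its left, z up, the work surface at z = 0. Lengths are in m, angles in degrees, forces in N, time in s.
With the tool pointing down it reaches from about 0.375 to 0.9 m from the base axis. Payload 3.1 kg.
Tool frame: the origin (TCP) lies on the centre line of the jaws, within the pads' length; the fingertips stand 25 mm ahead of it and the grasp point (between the pads) lies 6 mm ahead of it; z points along the fingers, y is the line along which they close (so a half turn about z gives the same grasp; the last joint's range is limited). The gripper opens to 87 mm and grips with 3 to 60 N. Pads are 19 mm wide; open, the fingers measure 117 mm over their backs; the gripper's body (75 mm by 190 mm) begins 51 mm behind the grasp point.
Start: joints at [-83.337, 30.224, 82.088, -0, 67.689, -10.227], TCP at [0.182, -0.598, 0.217] pointing down, gripper open.
Joint ranges: [-176.69, 176.69], [-43.24, 126.21], [12.49, 139.97], [-82, 262], [0, 151.66], [-163.58, 163.58]. Speed limits (degrees/s): [159.86, 159.86, 180, 180, 180, 180].

INTERFACE

Orientations are given as a 3x3 rotation matrix whose columns are the frame's x, y, z axes.
In Python, from rig import * gives the robot as it stands.
- The arm moves only by the tool step_arm, never from a script. Its argument "steps" is a list of rows, each a list of 7 numbers: the shift along the tool's x, y, z normalised to -1 to 1, where 1 is 0.3 m, then the turn, a rotation vector about the tool's x, y, z normalised to -1 to 1, where 1 is 45 degrees, then the gripper's target within -1 to 1 (shut at 1, half-way at 0, fully open at -1). A call has 1 to 8 rows; each row is the pose to reach, as a shift and turn from the pose commanded when the call began, along the tool's axes at that moment; what a row does not reach only later rows make up. A row lasts 1/12 s, in which the tool goes at most 41.7 mm and 7.16 degrees, less where a joint would pass 70% of its speed; a pose out of reach is approached as far as the arm can. A call with a number of a shift or a turn outside -1 to 1 is refused whole. A call with a gripper value outside its range is refused whole. The fingers move at their own pace and stop on an object; the grip force is fixed at half the most. Time passes only in rows, so rows that repeat a pose let the fingers close. It gives the time, the measured TCP pose, the force, the opening and the grip force at its end, in the units of the state.
- read_state(): the state, without advancing time (a new reading comes with each control period).
- capture(name): name is "side" or "top"; returns a dict with "image" (480x640x3 uint8, red, green, blue), "vertical_fov" (degrees; the focal length in pixels is half the picture's height over the tangent of half this angle, whatever the lens; pixels are square), "cx", "cy" (the principal point, pixels), "world_from_camera" (4x4, takes a point from camera to world coordinates). Camera axes: x right, y down, z forward; pixel columns grow to the right and rows downward; lengths in m; the calibration is good to about 2 mm. A picture is of the moment at which its call begins. There is no depth.
- hand_in(): hands the job in; it is judged then, once.
The state is a dict: "time_s": time; "joint_positions": joint angles; "qvel": joint speeds; "tau": joint torques, N m; "position": TCP position; "tcp_rot": TCP orientation; "force": force on the tool from outside, world axes, zero at the start; "moment": the same for the moment, N m; "opening": opening from 0.0 (shut) to 1.0 (fully open); "grasp_force": force on a finger pad.
Only numpy, scipy, OpenCV 4.12 (cv2) and the standard library are available. Lean on these libraries where they do the work, as an engineer would, in place of code of your own. Each camera call takes 0.05 s, during which the arm holds its last target. There are 200 camera calls.

## Working session

There is one attempt and no reset: what is moved stays moved. The work goes in short steps, Python scripts to look and compute and a tool call to move; the robot and the scene stay as the last step left them, time stands still between calls to the robot, and variables do not carry over. Pictures are saved under pics/ and viewed, at most 10 in all, crops included, and the job is handed in when it is done.

Besides the shell and the picture viewer there is one more tool, called after "Emit:" in YAML: its name, and indented under it one key for each argument. step_arm: Moves the arm, as the interface text tells. Scaled input: -1 to 1 covers 0.3 m each way for a shift and 45 degrees each way for a turn. Its arguments: {"type":"object","properties":{"steps":{"type":"array"}},"required":["steps"]}

```bash
mkdir -p pics
cat > h.py <<'E'
from rig import *
import numpy as np, cv2
def cap(n,f=None):
    c=capture(n)
    if f: cv2.imwrite('pics/'+f,cv2.cvtColor(c['image'],cv2.COLOR_RGB2BGR))
    return c
def ray(c,u,v):
    f=240/np.tan(np.radians(c['vertical_fov'])/2);T=np.array(c['world_from_camera'])
    d=T[:3,:3]@np.array([(u-c['cx'])/f,(v-c['cy'])/f,1]);return T[:3,3],d
def onz(c,u,v,z):
    o,d=ray(c,u,v);return o+d*(z-o[2])/d[2]
def proj(c,p):
    f=240/np.tan(np.radians(c['vertical_fov'])/2);T=np.array(c['world_from_camera'])
    q=T[:3,:3].T@(np.array(p)-T[:3,3]);return q[:2]/q[2]*f+[c['cx'],c['cy']]
E
python3 - <<'E'
from h import *
for n in('top','side'):
    c=cap(n,n+'1.png');print(n,c['vertical_fov'],c['cx'],c['cy'],np.round(c['world_from_camera'],3).tolist())
s=read_state();print(s['time_s'],s['position'],np.round(s['tcp_rot'],3).tolist())
E
```

```text
top 43.41151173648165 325.2734021515491 244.31041362376666 [[-0.001, -0.996, 0.094, 0.443], [-1.0, -0.0, -0.015, 0.054], [0.015, -0.094, -0.995, 1.245], [0.0, 0.0, 0.0, 1.0]]
side 57.89303243981609 315.05088202873463 237.57833301135042 [[-0.848, -0.307, 0.432, 0.144], [-0.529, 0.467, -0.708, 0.708], [0.016, -0.829, -0.559, 0.614], [0.0, 0.0, 0.0, 1.0]]
0.1 [ 0.18154871 -0.59735333  0.21565806] [[0.957, 0.291, -0.0], [0.291, -0.957, 0.002], [0.0, -0.002, -1.0]]
```

View pics/top1.png

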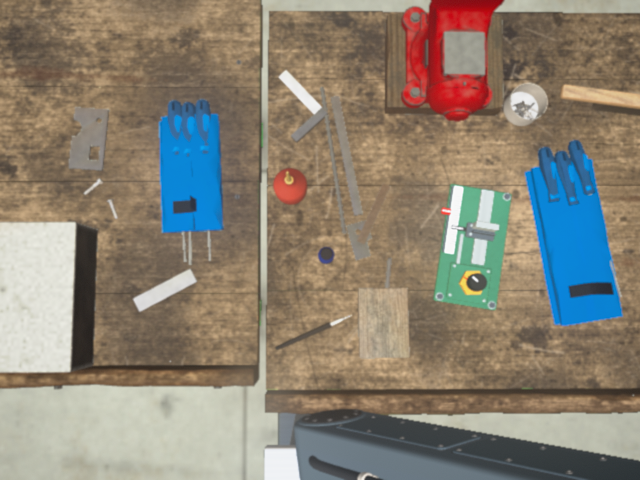

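View pics/side1.png

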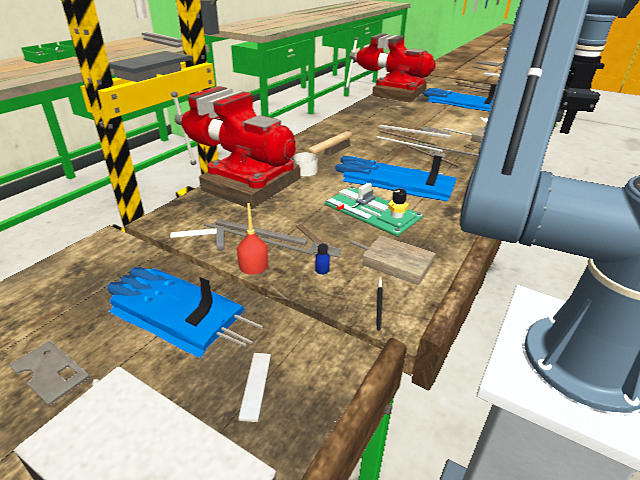

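The top view shows the fixture upright, with the knob near (476,282), the rider near (446,212) and the pointer near (458,229). Next I measure the fixture and zoom in.

```bash
cat > m.py <<'E'
from h import *
c=cap('top');im=c['image'];hsv=cv2.cvtColor(im,cv2.COLOR_RGB2HSV)
m=cv2.inRange(hsv,(60,80,60),(88,255,255));m[:,:420]=0;m[:170]=0;m[320:]=0;m[:,525:]=0
m=cv2.morphologyEx(m,cv2.MORPH_CLOSE,np.ones((9,9)))
P=np.argwhere(m>0)[:,::-1]
W=np.array([onz(c,u,v,.012)[:2] for u,v in P],np.float32)
r=cv2.minAreaRect(W);print(r)
b=cv2.boxPoints(r)
# y axis = long edge, pointing to +x world
e=[b[1]-b[0],b[2]-b[1]];y=max(e,key=np.linalg.norm);y=y/np.linalg.norm(y);y=y if y[0]>0 else -y
x=np.array([y[1],-y[0]]);o=np.array(r[0])
print('origin',o,'y',y,'yaw',np.degrees(np.arctan2(x[1],x[0])),'knob axis',o-.085*y)
k=o-.085*y
print('pix knobtop',proj(c,[*k,.092]),'ringtop',proj(c,[*k,.054]))
np.savez('fx.npz',o=o,x=x,y=y)
cr=cv2.resize(im[180:315,430:520],None,fx=4.4,fy=4.4,interpolation=cv2.INTER_CUBIC)
s=cap('side')['image'][170:245,325:430];s=cv2.resize(s,None,fx=3.8,fy=3.8,interpolation=cv2.INTER_CUBIC)
out=np.zeros((594,800,3),np.uint8);out[:,:396]=cr[:,:396];out[:285,400:799]=s
cv2.imwrite('pics/z1.png',out[...,::-1])
for n,(lo,hi) in dict(red1=((0,150,100),(8,255,255)),red2=((172,150,100),(180,255,255)),yel=((18,120,100),(32,255,255))).items():
    q=cv2.inRange(hsv,lo,hi);q[:,:430]=0;q[:180]=0;q[320:]=0;q[:,525:]=0
    n_,_,st,ce=cv2.connectedComponentsWithStats(q);print(n,[(st[i].tolist(),ce[i].round(1).tolist()) for i in range(1,n_) if st[i][4]>1])
E
python3 m.py
```

```text
((0.5567710399627686, -0.26812803745269775), (0.1269724816083908, 0.24353165924549103), 80.50688934326172)
origin [ 0.55677104 -0.26812804] y [ 0.9863054  -0.16492899] yaw -99.4931 knob axis [ 0.47293508 -0.25410907]
pix knobtop [476.84721026 285.84544663] ringtop [471.74969531 286.34317449]
red1 [([442, 207, 6, 2, 7], [444.3, 207.9]), ([441, 211, 9, 4, 16], [444.7, 212.8])]
red2 []
yel [([463, 271, 17, 7, 69], [470.1, 273.2]), ([459, 278, 23, 17, 153], [467.5, 287.7])]
```

View pics/z1.png

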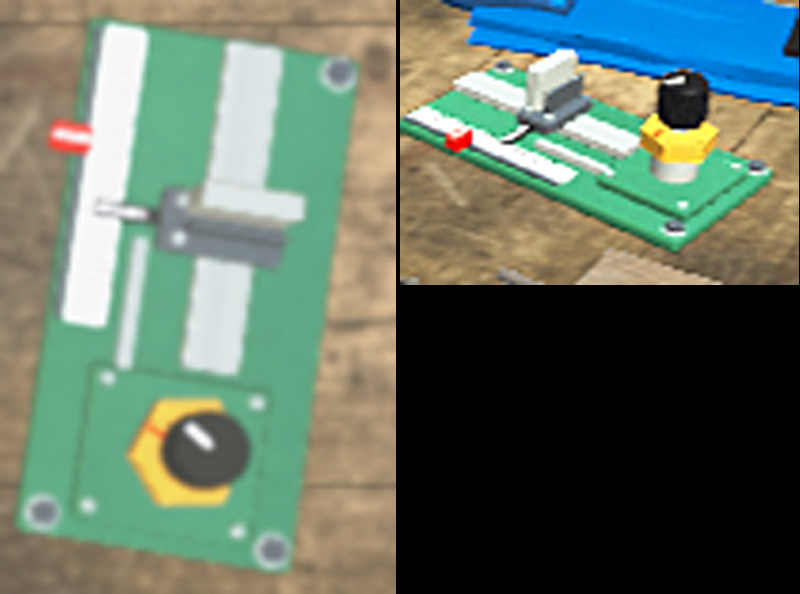

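The crop shows the knob top centre at about (206,450), pointer tip (95,208), rider line (70,135) and ring flats facing up and down in the image. Next I compute these in world coordinates and cross-check against the side view.

```bash
cat > m2.py <<'E'
from h import *
def tri(a,b):
    A=[];B=[]
    for o,d in(a,b):
        d=d/np.linalg.norm(d);M=np.eye(3)-np.outer(d,d);A.append(M);B.append(M@o)
    p=np.linalg.solve(sum(A),sum(B));return p,[np.linalg.norm(M@(p-o)) for M,(o,d) in zip(A,(a,b))]
t=cap('top');s=cap('side')
T=lambda x,y:((x+.5)/4.4-.5+430,(y+.5)/4.4-.5+180)
S=lambda x,y:((x-400+.5)/3.8-.5+325,(y+.5)/3.8-.5+170)
C=[onz(t,*T(*p),.012)[:2] for p in((92,18),(358,62),(290,572),(15,528))]
print('sides',[round(float(np.linalg.norm(C[i]-C[i-1])),4) for i in range(4)],'ctr',np.mean(C,0))
y=(C[0]-C[3])+(C[1]-C[2]);y/=np.linalg.norm(y);x=C[1]-C[0]+C[2]-C[3];x/=np.linalg.norm(x)
print('y head',np.degrees(np.arctan2(y[1],y[0])),'x head+90',np.degrees(np.arctan2(x[1],x[0]))+90)
print('knob from corners',np.mean(C,0)-.085*y)
hsv=cv2.cvtColor(t['image'],cv2.COLOR_RGB2HSV)
def comp(c,m,box):
    u0,v0,u1,v1=box;z=np.zeros_like(m);z[v0:v1,u0:u1]=m[v0:v1,u0:u1];return z
dk=comp(t,cv2.inRange(t['image'],(0,0,0),(75,75,75)),(464,268,490,298))
(cc,r)=cv2.minEnclosingCircle(np.argwhere(dk)[:,::-1].astype(np.float32));print('knob circ',cc,r)
print('knob z.092',onz(t,*T(206,450),.092),'circ z.09',onz(t,*cc,.09))
print('tri knobtop',tri(ray(t,*T(206,450)),ray(s,*S(684,78))))
yl=comp(t,cv2.inRange(hsv,(16,100,90),(34,255,255)),(455,265,492,300))
hull=cv2.convexHull(np.argwhere(yl|dk)[:,::-1].astype(np.int32))
P=np.argwhere(yl)[:,::-1];W=np.array([onz(t,u,v,.054)[:2] for u,v in P]);print('ring extents x',W[:,0].min(),W[:,0].max(),'y',W[:,1].min(),W[:,1].max())
# top & bottom edges of ring
for nm,f in(('up',min),('dn',max)):
    L=np.array([onz(t,u,f(P[P[:,0]==u][:,1]),.054)[:2] for u in range(467,480) if (P[:,0]==u).any()]);print(nm,np.round(L,4).tolist())
pt=onz(t,*T(97,208),.026);rl=onz(t,*T(88,138),.025)
print('ptr',pt,'rider',rl,'dy',(rl-pt)[:2]@y,'dx',(rl-pt)[:2]@x)
print('dy side'); p2=onz(s,*S(502,140),.026);r2=onz(s,*S(468,138),.025);print(p2,r2,(r2-p2)[:2]@y)
tc=cv2.resize(t['image'][203:238,434:474],None,fx=14,fy=14,interpolation=cv2.INTER_CUBIC)
sc=cv2.resize(s['image'][190:215,335:375],None,fx=10,fy=10,interpolation=cv2.INTER_CUBIC)[:,:230*1+170]
out=np.zeros((600,800,3),np.uint8);out[:490,:400]=tc[:,:400];out[:250,400:800]=sc
cv2.imwrite('pics/z2.png',out[...,::-1])
E
python3 m2.py
```

```text
sides [0.2435, 0.1274, 0.2428, 0.1292] ctr [ 0.55670121 -0.2686919 ]
y head -9.441785941263188 x head+90 -9.261478882558606
knob from corners [ 0.47285272 -0.25474803]
knob circ (472.5, 283.0) 6.500100135803223
knob z.092 [ 0.48050724 -0.25349831  0.092     ] circ z.09 [ 0.47844164 -0.24640291  0.09      ]
tri knobtop (array([ 0.47955691, -0.25282701,  0.0957814 ]), [np.float64(0.000891993346010089), np.float64(0.000891993346010066)])
ring extents x 0.4578282808122715 0.5032950976502392 y -0.27229508470920244 -0.22890532238448702
up [[0.5033, -0.2454], [0.5033, -0.2474], [0.5033, -0.2494], [0.5033, -0.2514], [0.5033, -0.2533], [0.5033, -0.2553], [0.5033, -0.2573], [0.5033, -0.2593], [0.5033, -0.2613], [0.5033, -0.2633], [0.5033, -0.2653], [0.5033, -0.2673], [0.5033, -0.2693]]
dn [[0.4578, -0.2443], [0.4578, -0.2463], [0.4578, -0.2483], [0.4578, -0.2503], [0.4578, -0.2523], [0.4578, -0.2542], [0.4578, -0.2562], [0.4578, -0.2582], [0.4578, -0.2602], [0.4578, -0.2622], [0.4578, -0.2642], [0.4578, -0.2661], [0.4578, -0.2681]]
ptr [ 0.59484182 -0.22307414  0.026     ] rider [ 0.62780146 -0.21978229  0.025     ] dy 0.03197311358749114 dx -0.00855346431059306
dy side
[ 0.59572897 -0.22081848  0.026     ] [ 0.61829175 -0.2114222   0.025     ] 0.020715699623997406
```

View pics/z2.png

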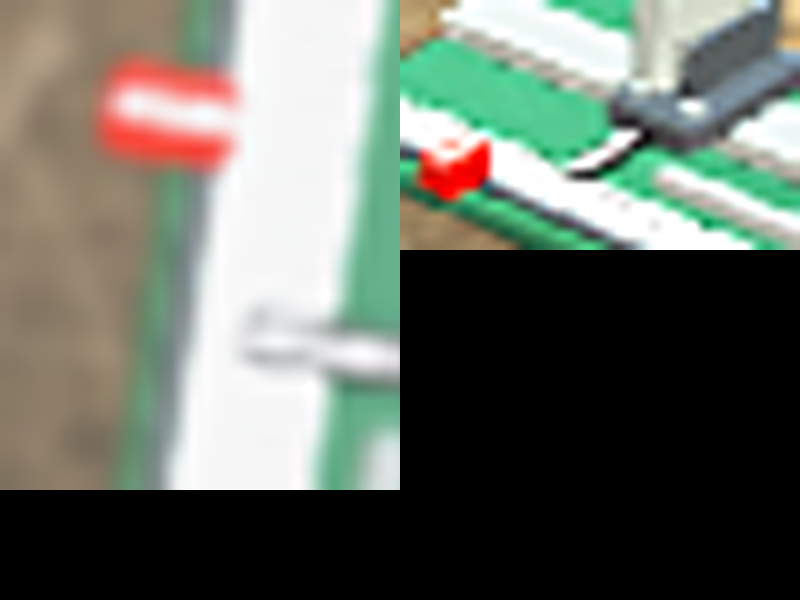

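The top view puts the rider line at about (450.2,210.6) and the pointer tip at (451.0,227.0), a gap of about 33 mm along the scale. The knob axis is about (0.480,-0.253), and triangulation, the ring edges and the heights agree. I move to it now.

Emit:
step_arm:
  steps:
    - [0.8,-0.5,0,0,0,0,-1]
    - [0.8,-0.5,0,0,0,0,-1]
    - [0.8,-0.5,0,0,0,0,-1]
    - [0.8,-0.5,0,0,0,0,-1]
    - [0.8,-0.5,0,0,0,0,-1]
    - [0.8,-0.5,0,0,0,0,-1]
    - [0.8,-0.5,0,0,0,0,-1]

```text
time_s: 0.88
position: [0.369, -0.382, 0.2167]
tcp_rot: [[0.957, 0.291, 0.0], [0.291, -0.957, 0.001], [0.001, -0.001, -1.0]]
force: [1.2, -0.7, 0.2]
opening: 1.001
grasp_force: 0.0
```

Emit:
step_arm:
  steps:
    - [0.48,-0.31,0.1,0,0,0,-1]
    - [0.48,-0.31,0.1,0,0,0,-1]
    - [0.48,-0.31,0.1,0,0,0,-1]
    - [0.48,-0.31,0.1,0,0,0,-1]
    - [0.48,-0.31,0.1,0,0,0,-1]
    - [0.48,-0.31,0.1,0,0,0,-1]
    - [0.48,-0.31,0.1,0,0,0,-1]
    - [0.48,-0.31,0.1,0,0,0,-1]

```text
time_s: 1.55
position: [0.478, -0.2552, 0.1868]
tcp_rot: [[0.957, 0.29, 0.0], [0.29, -0.957, -0.001], [-0.0, 0.001, -1.0]]
force: [0.1, -1.1, -0.2]
opening: 1.003
grasp_force: 0.0
```

```bash
cat > st.py <<'E'
from h import *
s=read_state();R=np.array(s['tcp_rot'])
print(s['time_s'],np.round(s['position'],4),np.round(R,3).tolist(),'j6',s['joint_positions'][5],'head',np.degrees(np.arctan2(R[1,0],R[0,0])),s['force'],s['opening'],s['grasp_force'])
for z in(.088,.056):
  print(z,(R.T@(np.array([.480,-.253,z])-s['position'])/.3).round(3))
E
python3 st.py; python3 -c "
from h import *
cap('side','s2.png')"
```

```text
1.55 [ 0.478  -0.2552  0.1868] [[0.957, 0.29, 0.0], [0.29, -0.957, -0.001], [-0.0, 0.001, -1.0]] j6 33.29043727968608 head 16.834254894724722 [ 0.12111158 -1.14194937 -0.23028807] 1.003201991074557 0.0
0.088 [ 0.009 -0.005  0.329]
0.056 [ 0.009 -0.006  0.436]
```

View pics/s2.png

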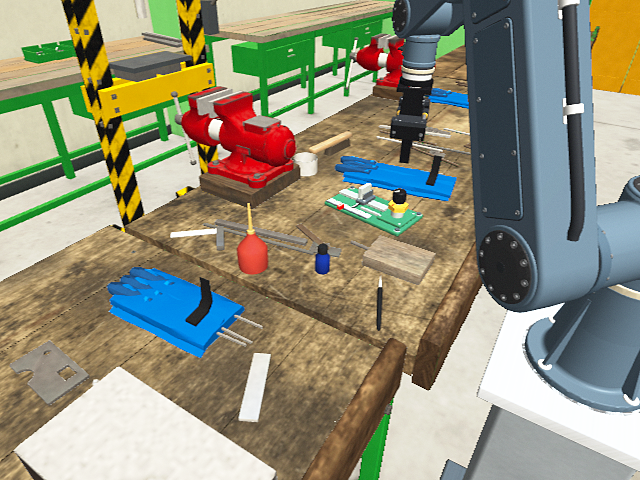

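The side view shows the open gripper straight above the knob, fingers near (407,150). Descend and grip.

Emit:
step_arm:
  steps:
    - [0.01,-0.005,0.12,0,0,0,-1]
    - [0.01,-0.005,0.22,0,0,0,-1]
    - [0.01,-0.005,0.29,0,0,0,-1]
    - [0.01,-0.005,0.32,0,0,0,-1]
    - [0.01,-0.005,0.33,0,0,0,-1]
    - [0.01,-0.005,0.33,0,0,0,-0.2]
    - [0.01,-0.005,0.33,0,0,0,0.1]
    - [0.01,-0.005,0.33,0,0,0,0.1]

```text
time_s: 2.27
position: [0.4817, -0.2527, 0.089]
tcp_rot: [[0.957, 0.29, 0.002], [0.29, -0.957, -0.002], [0.002, 0.003, -1.0]]
force: [-0.1, -0.4, 0.2]
opening: 0.852
grasp_force: 0.0
```

Emit:
step_arm:
  steps:
    - [0,0,0,0,0,0,1]
    - [0,0,0,0,0,0,1]
    - [0,0,0,0,0,0,1]
    - [0,0,0,0,0,0,1]
    - [0,0,0,0,0,0,1]

```text
time_s: 2.68
position: [0.481, -0.2516, 0.0878]
tcp_rot: [[0.957, 0.291, 0.0], [0.291, -0.957, -0.0], [0.0, 0.0, -1.0]]
force: [0.5, -0.0, -0.0]
opening: 0.477
grasp_force: 0.0
```

```bash
python3 st.py
```

```text
2.6833 [ 0.481  -0.2516  0.0878] [[0.957, 0.291, 0.0], [0.291, -0.957, -0.0], [0.0, 0.0, -1.0]] j6 33.687555094332886 head 16.90075823816445 [ 0.4877764  -0.04711392 -0.00885209] 0.47694981919564894 0.0
0.088 [-0.005  0.004 -0.001]
0.056 [-0.005  0.004  0.106]
```

Emit:
step_arm:
  steps:
    - [0,0,0,0,0,0,1]
    - [0,0,0,0,0,0,1]
    - [0,0,0,0,0,0,1]
    - [0,0,0,0,0,0,1]
    - [0,0,0,0,0,0,1]

```text
time_s: 3.1
position: [0.4809, -0.2516, 0.0875]
tcp_rot: [[0.957, 0.291, -0.0], [0.291, -0.957, 0.0], [-0.0, -0.0, -1.0]]
force: [-0.7, -0.1, -0.2]
opening: 0.097
grasp_force: 0.0
```

The jaws closed past the knob, so I look at once.

Run:
```python
from h import *
t=cap('top');s=cap('side')
a=cv2.resize(t['image'][180:315,430:530],None,fx=4,fy=4,interpolation=cv2.INTER_CUBIC)
b=cv2.resize(s['image'][120:245,330:430],None,fx=4,fy=4,interpolation=cv2.INTER_CUBIC)
o=np.zeros((540,800,3),np.uint8);o[:540,:400]=a;o[:500,400:]=b
cv2.imwrite('pics/z3.png',o[...,::-1])
p=read_state()['position'];print([proj(c,[p[0],p[1],p[2]-.025]) for c in(t,s)])
```

```text
[array([471.48717237, 282.17867406]), array([396.77884662, 201.53587748])]
```

View pics/z3.png

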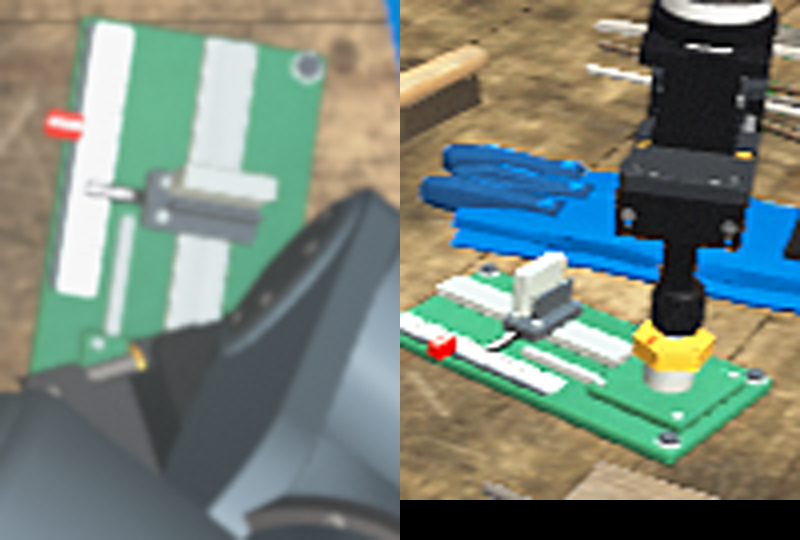

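The side view shows the finger column merging into the knob top near crop (680,290), so I can't tell whether the fingers are around, behind or above it. I project the expected points to find out.

Run:
```python
from h import *
t=cap('top');s=cap('side')
st=read_state();p=np.array(st['position']);print(st['opening'],st['grasp_force'],np.round(st['tau'],2))
f=lambda q:[((proj(t,q)-[430,180])*4).round().tolist(),((proj(s,q)-[330,120])*4+[400,0]).round().tolist()]
print('tip',f(p-[0,0,.025]),'bodybottom',f(p+[0,0,.045]))
for z in(.092,.062,.04,.019):print('knob',z,f([.480,-.253,z]))
# corner of the base in both views, lower-left bolt etc: bolts crop side (670,440),(756,377),(487,270)
S=lambda x,y:((x-400)/4+330,y/4+120)
for q in((670,440),(756,377),(487,270)):print('bolt side z.014',onz(s,*S(*q),.014).round(4))
T=lambda x,y:((x+.5)/4.4-.5+430,(y+.5)/4.4-.5+180)
for q in((42,512),(272,550),(338,72)):print('bolt top z.014',onz(t,*T(*q),.014).round(4))
```

```text
0.016293137414062485 0.0 [ 0.000e+00 -4.071e+01 -1.089e+01  6.000e-02 -1.000e-02  0.000e+00]
tip [[166.0, 409.0], [667.0, 326.0]] bodybottom [[205.0, 404.0], [681.0, 229.0]]
knob 0.092 [[185.0, 409.0], [675.0, 286.0]]
knob 0.062 [[169.0, 411.0], [669.0, 326.0]]
knob 0.04 [[157.0, 412.0], [665.0, 355.0]]
knob 0.019 [[147.0, 413.0], [661.0, 383.0]]
bolt side z.014 [ 0.4498 -0.1981  0.014 ]
bolt side z.014 [ 0.432  -0.3036  0.014 ]
bolt side z.014 [ 0.6579 -0.3412  0.014 ]
bolt top z.014 [ 0.4544 -0.1973  0.014 ]
bolt top z.014 [ 0.4367 -0.3038  0.014 ]
bolt top z.014 [ 0.6611 -0.3412  0.014 ]
```

Emit:
step_arm:
  steps:
    - [0,0,0,0,0,0,1]
    - [0,0,0,0,0,0,1]
    - [0,0,0,0,0,0,1]

```text
time_s: 3.55
position: [0.4809, -0.2516, 0.0875]
tcp_rot: [[0.957, 0.291, -0.0], [0.291, -0.957, 0.0], [-0.0, -0.0, -1.0]]
force: [-0.1, 0.1, 0.7]
opening: 0.007
grasp_force: 0.0
```

Run:
```python
from h import *
a=cv2.imread('pics/s2.png')[70:240,340:470]
a=cv2.resize(a,None,fx=3.4,fy=3.4,interpolation=cv2.INTER_CUBIC)
b=cv2.cvtColor(cap('side')['image'],cv2.COLOR_RGB2BGR)[150:220,375:425]
b=cv2.resize(b,None,fx=7,fy=7,interpolation=cv2.INTER_CUBIC)
b=np.uint8(255*(b/255.)**.45)
o=np.zeros((580,800,3),np.uint8);o[:a.shape[0],:a.shape[1]]=a;o[:490,446:796]=b
cv2.imwrite('pics/z4.png',o)
s=cap('side')
for q in([.478,-.2552,.162],[.478-.0126,-.2552+.0416,.162],[.478+.0126,-.2552-.0416,.162]):print(((proj(s,q)-[340,70])*3.4).round())
```

```text
[215. 327.]
[209. 352.]
[221. 304.]
```

View pics/z4.png

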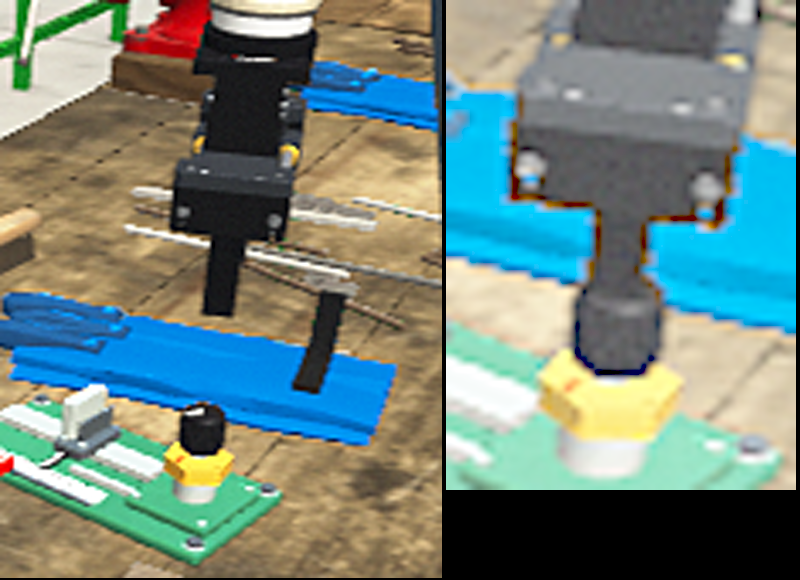

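In both crops the fingertip sits about 11 px higher than the reported pose predicts: seen at (220,315) against (209,352) open, and at knob-top level when closed. The tips seem to be at or just above the knob top. I check with a short touch, jaws shut, moving down 6 mm.

Emit:
step_arm:
  steps:
    - [0,0,0.005,0,0,0,1]
    - [0,0,0.01,0,0,0,1]
    - [0,0,0.01,0,0,0,1]
    - [0,0,0.015,0,0,0,1]
    - [0,0,0.015,0,0,0,1]
    - [0,0,0.02,0,0,0,1]
    - [0,0,0.02,0,0,0,1]

```text
time_s: 4.23
position: [0.4812, -0.2518, 0.0861]
tcp_rot: [[0.957, 0.291, 0.002], [0.291, -0.957, -0.002], [0.001, 0.002, -1.0]]
force: [-4.5, 4.2, 32.4]
opening: 0.004
grasp_force: 16.1
```

Contact at reported TCP z of about 0.087 means the knob top (0.092) is at the tips. So the reported height reads about 30 mm low relative to the tips, and I'll work from this touch reference. Lift, open, and go down around the knob.

Emit:
step_arm:
  steps:
    - [0,0,-0.05,0,0,0,1]
    - [0,0,-0.08,0,0,0,-1]
    - [0,0,-0.08,0,0,0,-1]
    - [0,0,-0.08,0,0,0,-1]
    - [0,0,-0.08,0,0,0,-1]
    - [0,0,-0.08,0,0,0,-1]
    - [0,0,-0.08,0,0,0,-1]
    - [0,0,-0.08,0,0,0,-1]

```text
time_s: 4.9
position: [0.4806, -0.2514, 0.1048]
tcp_rot: [[0.957, 0.291, -0.001], [0.291, -0.957, 0.001], [-0.001, -0.001, -1.0]]
force: [-0.5, -0.0, 0.6]
opening: 0.449
grasp_force: 0.0
```

Emit:
step_arm:
  steps:
    - [0,0,0,0,0,0,-1]
    - [0,0,0,0,0,0,-1]
    - [0,0,0,0,0,0,-1]
    - [0,0,0,0,0,0,-1]
    - [0,0,0,0,0,0,-1]

```text
time_s: 5.32
position: [0.4809, -0.2517, 0.1056]
tcp_rot: [[0.957, 0.291, 0.0], [0.291, -0.957, -0.0], [0.0, 0.0, -1.0]]
force: [0.8, -0.5, 0.8]
opening: 0.83
grasp_force: 0.0
```

```bash
python3 st.py
python3 - <<'E'
from h import *
s=cap('side');t=cap('top')
b=cv2.resize(s['image'][110:230,365:435],None,fx=5,fy=5,interpolation=cv2.INTER_CUBIC)
a=cv2.resize(t['image'][230:330,430:520],None,fx=4.8,fy=4.8,interpolation=cv2.INTER_CUBIC)
o=np.zeros((600,800,3),np.uint8);o[:600,:350]=b;o[:480,360:792]=a;o=np.uint8(255*(o/255.)**.5)
cv2.imwrite('pics/z5.png',o[...,::-1])
E
```

```text
5.3167 [ 0.4809 -0.2517  0.1056] [[0.957, 0.291, 0.0], [0.291, -0.957, -0.0], [0.0, 0.0, -1.0]] j6 33.68750247837415 head 16.889852014230904 [ 0.84254262 -0.50706204  0.81989295] 0.829611846384244 0.0
0.088 [-0.004  0.003  0.059]
0.056 [-0.004  0.003  0.165]
```

View pics/z5.png

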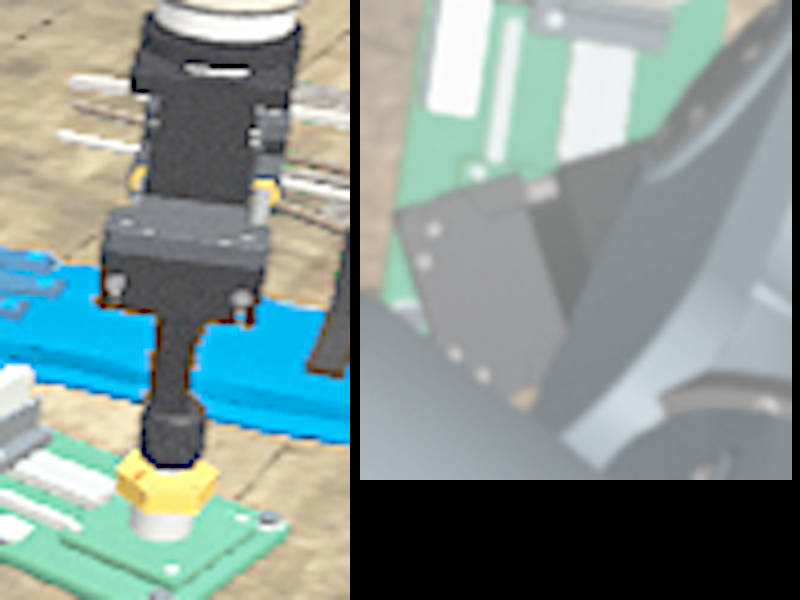

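The side view shows the near finger passing in front of the knob top at about (175,405). That fits tips just above the knob and jaws straddling it. Descend 47 mm in small steps.

Emit:
step_arm:
  steps:
    - [0,0,0.03,0,0,0,-1]
    - [0,0,0.06,0,0,0,-1]
    - [0,0,0.09,0,0,0,-1]
    - [0,0,0.11,0,0,0,-1]
    - [0,0,0.11,0,0,0,-1]

```text
time_s: 5.83
position: [0.4797, -0.2507, 0.0705]
tcp_rot: [[0.957, 0.291, -0.003], [0.291, -0.957, 0.003], [-0.002, -0.003, -1.0]]
force: [-0.5, 1.3, -0.1]
opening: 1.002
grasp_force: 0.0
```

Emit:
step_arm:
  steps:
    - [0,0,0.02,0,0,0,0.5]
    - [0,0,0.04,0,0,0,1]
    - [0,0,0.048,0,0,0,1]
    - [0,0,0.048,0,0,0,1]
    - [0,0,0.048,0,0,0,1]
    - [0,0,0.048,0,0,0,1]
    - [0,0,0.048,0,0,0,1]
    - [0,0,0.048,0,0,0,1]

```text
time_s: 6.5
position: [0.4811, -0.2517, 0.0585]
tcp_rot: [[0.957, 0.291, 0.001], [0.291, -0.957, -0.0], [0.0, 0.001, -1.0]]
force: [0.7, 0.2, 0.2]
opening: 0.474
grasp_force: 0.0
```

Emit:
step_arm:
  steps:
    - [0,0,0,0,0,0,1]
    - [0,0,0,0,0,0,1]
    - [0,0,0,0,0,0,1]
    - [0,0,0,0,0,0,1]

```text
time_s: 6.83
position: [0.4821, -0.2548, 0.0585]
tcp_rot: [[0.957, 0.291, 0.003], [0.291, -0.957, -0.005], [0.001, 0.006, -1.0]]
force: [-0.6, -5.4, -2.8]
opening: 0.378
grasp_force: 30.0
```

The knob is gripped (33 mm, 30 N). Turn clockwise: first 45°, then look.

Emit:
step_arm:
  steps:
    - [0,0.01,0,0,0,0.14,1]
    - [0,0.01,0,0,0,0.28,1]
    - [0,0.01,0,0,0,0.42,1]
    - [0,0.01,0,0,0,0.56,1]
    - [0,0.01,0,0,0,0.7,1]
    - [0,0.01,0,0,0,0.85,1]
    - [0,0.01,0,0,0,1,1]
    - [0,0.01,0,0,0,1,1]

```text
time_s: 7.5
position: [0.4819, -0.2571, 0.0585]
tcp_rot: [[0.881, -0.474, 0.001], [-0.474, -0.881, -0.004], [0.003, 0.003, -1.0]]
force: [-3.1, -6.4, -1.3]
opening: 0.376
grasp_force: 30.0
```

```bash
python3 st.py
cat > z.py <<'E'
import sys
from h import *
t=cap('top');s=cap('side')
tc=cv2.resize(t['image'][200:240,434:468],None,fx=14,fy=14,interpolation=cv2.INTER_CUBIC)
sc=cv2.resize(s['image'][185:215,340:370],None,fx=10,fy=10,interpolation=cv2.INTER_CUBIC)
o=np.zeros((600,800,3),np.uint8);o[:560,:476]=tc;o[:300,490:790]=sc
cv2.imwrite('pics/'+sys.argv[1],o[...,::-1])
E
python3 z.py z6.png
```

```text
7.5 [ 0.4819 -0.2571  0.0585] [[0.881, -0.474, 0.001], [-0.474, -0.881, -0.004], [0.003, 0.003, -1.0]] j6 78.74611939849832 head -28.276189230734776 [-3.08981741 -6.37105623 -1.26552988] 0.3759981287576819 30.00155109737534
0.088 [-0.012 -0.009 -0.098]
0.056 [-0.012 -0.009  0.008]
```

View pics/z6.png

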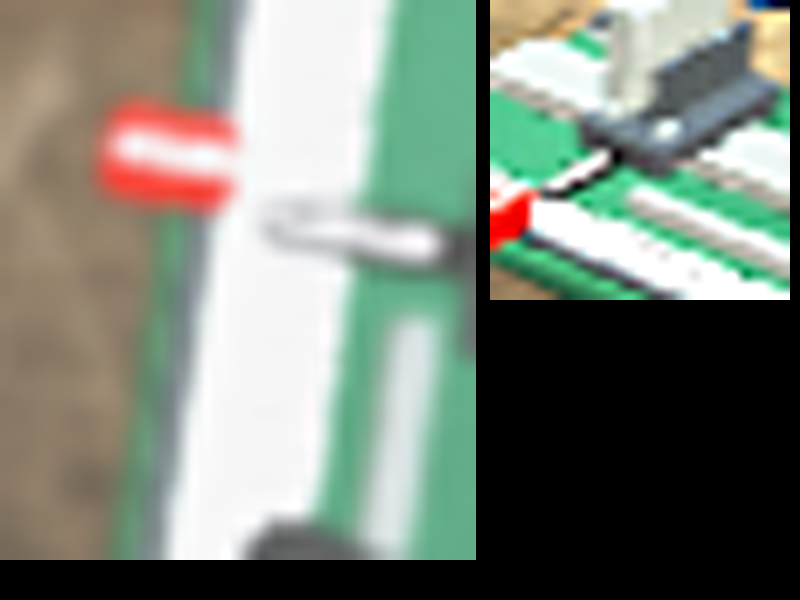

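Top crop: the rider line runs (120,143) to (230,160) and the pointer line (275,220) to (430,245), leaving roughly 7-8 mm. Refine with line profiles.

```bash
cat > ln.py <<'E'
import sys
from h import *
t=cap('top');im=t['image'].astype(float)
B=im[...,2];S=im.min(2)
def peak(col,lo,hi,A):
    w=A[lo:hi,col];i=int(np.argmax(w[1:-1]))+1
    a,b,c=w[i-1:i+2];return lo+i+(.5*(a-c)/(a-2*b+c) if a-2*b+c else 0)
R=[(u,peak(u,206,216,B)) for u in range(443,449)]
lo,hi=map(int,sys.argv[1:3])
P=[(u,peak(u,lo,hi,S)) for u in range(458,464)]
print('rider',np.round(R,2).tolist());print('ptr',np.round(P,2).tolist())
print(S[lo-2:hi+2,454:466].astype(int))
y=np.array([np.cos(np.radians(-9.35)),np.sin(np.radians(-9.35))])
yr=np.array([onz(t,u,v,.025)[:2]@y for u,v in R]);yp=np.array([onz(t,u,v,.026)[:2]@y for u,v in P])
print(yr.round(4),yp.round(4),'gap mm',1000*(np.median(yr)-np.median(yp)))
E
python3 ln.py 213 221
```

```text
rider [[443.0, 209.93], [444.0, 210.01], [445.0, 210.26], [446.0, 210.61], [447.0, 210.77], [448.0, 210.8]]
ptr [[458.0, 215.87], [459.0, 216.09], [460.0, 216.58], [461.0, 216.77], [462.0, 216.8], [463.0, 216.86]]
[[247 247 247 247 247 243 161 102 102 103 103 102]
 [248 248 247 248 248 236 150 101 101 103 102 102]
 [248 247 244 244 237 203 129  98 101 102 103 103]
 [214 210 218 226 215 163 114  96  96  97 100 101]
 [211 208 218 219 202 174 145 127 123 117 107  99]
 [217 230 240 241 230 221 210 204 213 206 169 117]
 [207 205 200 192 182 189 217 233 245 246 217 139]
 [240 237 233 220 184 135 137 156 171 174 154 110]
 [245 246 248 249 229 138  91  90  92  95  97  91]
 [247 246 246 247 219 130  98  98  98  97  98  97]
 [247 247 247 247 199 116  99 103 106 109 106 103]
 [247 245 246 246 183 108 101 112 134 149 139 120]]
[0.6551 0.6553 0.6551 0.6547 0.6547 0.655 ] [0.6478 0.6477 0.647  0.647  0.6472 0.6475] gap mm 7.692343184432016
```

Emit:
step_arm:
  steps:
    - [0,0,0,0,0,0.1,1]
    - [0,0,0,0,0,0.2,1]
    - [0,0,0,0,0,0.28,1]
    - [0,0,0,0,0,0.325,1]
    - [0,0,0,0,0,0.325,1]
    - [0,0,0,0,0,0.325,1]

```text
time_s: 8.15
position: [0.4815, -0.2577, 0.0585]
tcp_rot: [[0.735, -0.678, 0.0], [-0.678, -0.735, -0.005], [0.003, 0.004, -1.0]]
force: [-5.6, -9.4, -0.9]
opening: 0.378
grasp_force: 30.0
```

```bash
python3 st.py;python3 ln.py 208 217
```

```text
8.15 [ 0.4815 -0.2577  0.0585] [[0.735, -0.678, 0.0], [-0.678, -0.735, -0.005], [0.003, 0.004, -1.0]] j6 93.14895658855771 head -42.66108042126935 [-5.600197   -9.42065688 -0.93363567] 0.3783452017274898 29.99955350496748
0.088 [-0.014 -0.008 -0.098]
0.056 [-0.014 -0.008  0.008]
rider [[443.0, 209.93], [444.0, 210.02], [445.0, 210.27], [446.0, 210.61], [447.0, 210.77], [448.0, 210.8]]
ptr [[458.0, 209.0], [459.0, 209.12], [460.0, 212.82], [461.0, 212.84], [462.0, 212.9], [463.0, 213.01]]
[[247 247 247 246 246 244 212 132 102 103 104 104]
 [247 247 247 247 247 245 190 117 101 103 103 103]
 [248 248 248 245 245 241 180 113 102 102 103 103]
 [249 249 248 248 249 249 189 110 101 102 102 103]
 [203 203 213 230 245 244 167  99  96  99 100 102]
 [202 212 210 201 203 184 136 118 117 113 109 101]
 [233 245 244 231 222 204 202 214 209 186 164 122]
 [175 187 192 189 209 223 237 249 247 235 221 163]
 [197 176 172 166 164 157 161 181 189 187 190 160]
 [247 242 241 240 226 155  99  93 103 110 119 112]
 [248 248 248 250 251 189 107  97  97  97  92  91]
 [247 246 246 247 249 179 102 100 103 104 102 100]
 [247 247 246 247 243 160 100 102 116 129 127 115]]
[0.6551 0.6552 0.6551 0.6547 0.6547 0.655 ] [0.6619 0.662  0.6547 0.655  0.6552 0.6553] gap mm -0.24888812243795133
```

The gap is about 0 mm, using pointer columns 460-463 with line peaks at 212.8-213.0. Ease the side load and release.

Emit:
step_arm:
  steps:
    - [0.007,0.007,0,0,0,0,1]
    - [0.007,0.007,0,0,0,0,1]
    - [0.007,0.007,0,0,0,0,1]
    - [0.007,0.007,0,0,0,0,-1]
    - [0.007,0.007,0,0,0,0,-1]
    - [0.007,0.007,0,0,0,0,-1]
    - [0.007,0.007,0,0,0,0,-1]
    - [0.007,0.007,0,0,0,0,-1]

```text
time_s: 8.87
position: [0.4821, -0.2572, 0.058]
tcp_rot: [[0.735, -0.678, 0.0], [-0.678, -0.735, 0.0], [0.0, -0.0, -1.0]]
force: [-0.7, 0.4, -0.1]
opening: 0.669
grasp_force: 0.0
```

Emit:
step_arm:
  steps:
    - [0,0,0,0,0,0,-1]
    - [0,0,0,0,0,0,-1]
    - [0,0,0,0,0,0,-1]
    - [0,0,0,0,0,0,-1]
    - [0,0,0,0,0,0,-1]
    - [0,0,0,0,0,0,-1]

```text
time_s: 9.37
position: [0.4819, -0.2575, 0.0582]
tcp_rot: [[0.734, -0.679, 0.0], [-0.679, -0.734, -0.0], [0.0, -0.0, -1.0]]
force: [-0.0, -0.2, 0.3]
opening: 0.987
grasp_force: 0.0
```

```bash
python3 st.py;python3 ln.py 211 216|grep -v '\[ *[0-9]* *[0-9]* *[0-9]* [0-9 ]*\]$'
```

```text
9.3667 [ 0.4819 -0.2575  0.0582] [[0.734, -0.679, 0.0], [-0.679, -0.734, -0.0], [0.0, -0.0, -1.0]] j6 92.89697236421611 head -42.73795868847878 [-0.00410565 -0.15095619  0.33225572] 0.9868300530348808 0.0
0.088 [-0.015 -0.007 -0.099]
0.056 [-0.015 -0.007  0.007]
rider [[443.0, 209.93], [444.0, 210.01], [445.0, 210.26], [446.0, 210.61], [447.0, 210.78], [448.0, 210.8]]
ptr [[458.0, 212.08], [459.0, 212.73], [460.0, 212.82], [461.0, 212.84], [462.0, 212.9], [463.0, 213.01]]
 [247 246 246 247 249 180 103 100 102 104 102 100]]
[0.6551 0.6553 0.6551 0.6547 0.6547 0.655 ] [0.6556 0.6545 0.6547 0.655  0.6552 0.6553] gap mm -0.06709497127199704
```

The stop stays on its mark (gap -0.1 mm). Turn back to the ring's flats (heading 30°), then lower.

Emit:
step_arm:
  steps:
    - [0,0,0,0,0,-0.85,-1]
    - [0,0,0,0,0,-0.85,-1]
    - [0,0,0,0,0,-0.85,-1]
    - [0,0,0,0,0,-0.85,-1]
    - [0,0,0,0,0,-0.85,-1]
    - [0,0,0,0,0,-0.85,-1]

```text
time_s: 9.92
position: [0.4818, -0.2574, 0.0582]
tcp_rot: [[0.997, -0.073, -0.0], [-0.073, -0.997, 0.0], [-0.0, -0.0, -1.0]]
force: [0.1, 0.4, 0.1]
opening: 1.004
grasp_force: 0.0
```

Emit:
step_arm:
  steps:
    - [0,0,0,0,0,-0.77,-1]
    - [0,0,0,0,0,-0.77,-1]
    - [0,0,0,0,0,-0.77,-1]
    - [0,0,0,0,0,-0.77,-1]
    - [0,0,0,0,0,-0.77,-1]
    - [0,0,0,0,0,-0.77,-1]

```text
time_s: 10.42
position: [0.4818, -0.2574, 0.0581]
tcp_rot: [[0.864, 0.504, -0.0], [0.504, -0.864, 0.0], [-0.0, -0.0, -1.0]]
force: [0.3, 0.2, 0.1]
opening: 1.003
grasp_force: 0.0
```

Emit:
step_arm:
  steps:
    - [0,0,0.02,0,0,0,-1]
    - [0,0,0.04,0,0,0,-1]
    - [0,0,0.06,0,0,0,-1]
    - [0,0,0.08,0,0,0,-1]
    - [0,0,0.095,0,0,0,-1]
    - [0,0,0.105,0,0,0,-1]
    - [0,0,0.105,0,0,0,-1]

```text
time_s: 11.0
position: [0.4814, -0.2571, 0.0257]
tcp_rot: [[0.865, 0.502, -0.001], [0.502, -0.865, 0.001], [-0.001, -0.002, -1.0]]
force: [-0.2, 0.3, -0.9]
opening: 0.998
grasp_force: 0.0
```

```bash
python3 st.py
```

```text
11.0 [ 0.4814 -0.2571  0.0257] [[0.865, 0.502, -0.001], [0.502, -0.865, 0.001], [-0.001, -0.002, -1.0]] j6 20.01329168864764 head 30.1462894188339 [-0.23669683  0.32828117 -0.87373155] 0.9980166895781989 0.0
0.088 [ 0.003 -0.014 -0.208]
0.056 [ 0.003 -0.014 -0.101]
```

No contact on the way down. Close on the ring.

Emit:
step_arm:
  steps:
    - [0,0,0,0,0,0,1]
    - [0,0,0,0,0,0,1]
    - [0,0,0,0,0,0,1]
    - [0,0,0,0,0,0,1]
    - [0,0,0,0,0,0,1]
    - [0,0,0,0,0,0,1]
    - [0,0,0,0,0,0,1]
    - [0,0,0,0,0,0,1]

```text
time_s: 11.67
position: [0.4803, -0.255, 0.0266]
tcp_rot: [[0.865, 0.501, -0.003], [0.501, -0.865, 0.005], [-0.001, -0.006, -1.0]]
force: [-0.9, 5.6, 2.6]
opening: 0.525
grasp_force: 30.0
```

```bash
python3 st.py;python3 ln.py 211 216|tail -1
```

```text
11.6667 [ 0.4803 -0.255   0.0266] [[0.865, 0.501, -0.003], [0.501, -0.865, 0.005], [-0.001, -0.006, -1.0]] j6 20.016136728675516 head 30.092925955504356 [-0.92678996  5.62025763  2.56534962] 0.5254409217727588 29.992637472460046
0.088 [ 0.002 -0.007 -0.205]
0.056 [ 0.002 -0.007 -0.098]
[0.6551 0.6553 0.6551 0.6547 0.6547 0.655 ] [0.6556 0.6545 0.6547 0.655  0.6552 0.6553] gap mm -0.060025558662912815
```

The grip reads 45.7 mm, which is the ring's flats. Turn clockwise 45°, then creep to the end stop.

Emit:
step_arm:
  steps:
    - [0,-0.007,0,0,0,0.14,1]
    - [0,-0.007,0,0,0,0.28,1]
    - [0,-0.007,0,0,0,0.42,1]
    - [0,-0.007,0,0,0,0.56,1]
    - [0,-0.007,0,0,0,0.7,1]
    - [0,-0.007,0,0,0,0.84,1]
    - [0,-0.007,0,0,0,0.95,1]
    - [0,-0.007,0,0,0,1,1]

```text
time_s: 12.38
position: [0.4806, -0.2561, 0.0266]
tcp_rot: [[0.966, -0.259, -0.001], [-0.259, -0.966, -0.001], [-0.0, 0.001, -1.0]]
force: [-0.7, -1.5, -0.3]
opening: 0.524
grasp_force: 30.0
```

```bash
echo "print('moment',np.round(s['moment'],2),'tau6',s['tau'][5])">>st.py; python3 st.py
```

```text
12.3833 [ 0.4806 -0.2561  0.0266] [[0.966, -0.259, -0.001], [-0.259, -0.966, -0.001], [-0.0, 0.001, -1.0]] j6 65.25245928183317 head -14.9845769280165 [-0.71772994 -1.46749717 -0.321285  ] 0.5235408317811716 29.95067660604036
0.088 [-0.005 -0.009 -0.205]
0.056 [-0.004 -0.009 -0.098]
moment [0.1  0.16 0.14] tau6 0.07761624874547124
```

Emit:
step_arm:
  steps:
    - [0,0,0,0,0,0.05,1]
    - [0,0,0,0,0,0.1,1]
    - [0,0,0,0,0,0.15,1]
    - [0,0,0,0,0,0.2,1]
    - [0,0,0,0,0,0.22,1]
    - [0,0,0,0,0,0.22,1]

```text
time_s: 12.88
position: [0.4805, -0.2563, 0.0266]
tcp_rot: [[0.908, -0.418, -0.0], [-0.418, -0.908, -0.001], [0.0, 0.001, -1.0]]
force: [-3.3, -3.0, -0.8]
opening: 0.526
grasp_force: 30.0
```

```bash
python3 st.py;python3 ln.py 211 216|tail -1
```

```text
12.8833 [ 0.4805 -0.2563  0.0266] [[0.908, -0.418, -0.0], [-0.418, -0.908, -0.001], [0.0, 0.001, -1.0]] j6 74.97356804546193 head -24.71929603702866 [-3.29770404 -2.98211367 -0.84057336] 0.5255077247973259 29.97264275327325
0.088 [-0.006 -0.009 -0.205]
0.056 [-0.006 -0.009 -0.098]
moment [-0.17  0.4  -0.06] tau6 0.0036944054591003805
[0.6551 0.6553 0.6551 0.6547 0.6547 0.655 ] [0.6555 0.6545 0.6547 0.655  0.6552 0.6553] gap mm -0.07118291786833986
```

Emit:
step_arm:
  steps:
    - [0,0,0,0,0,0.03,1]
    - [0,0,0,0,0,0.06,1]
    - [0,0,0,0,0,0.06,1]

```text
time_s: 13.18
position: [0.4804, -0.2563, 0.0266]
tcp_rot: [[0.887, -0.461, -0.001], [-0.461, -0.887, -0.001], [-0.0, 0.001, -1.0]]
force: [-3.9, -5.2, -1.1]
opening: 0.526
grasp_force: 30.0
```

```bash
python3 st.py|grep -v '^0'
```

```text
13.1833 [ 0.4804 -0.2563  0.0266] [[0.887, -0.461, -0.001], [-0.461, -0.887, -0.001], [-0.0, 0.001, -1.0]] j6 77.7215003364319 head -27.45524047891003 [-3.89829265 -5.19783456 -1.1382173 ] 0.5263322528025044 29.972405866719782
moment [-0.38  0.57 -0.12] tau6 0.009105026547331363
```

Emit:
step_arm:
  steps:
    - [0,0,0,0,0,0.03,1]
    - [0,0,0,0,0,0.06,1]
    - [0,0,0,0,0,0.06,1]

```text
time_s: 13.43
position: [0.4804, -0.2564, 0.0266]
tcp_rot: [[0.866, -0.5, -0.001], [-0.5, -0.866, -0.001], [-0.0, 0.002, -1.0]]
force: [-3.9, -3.7, -0.7]
opening: 0.523
grasp_force: 30.0
```

```bash
python3 st.py|grep -v '^0'
```

```text
13.4333 [ 0.4804 -0.2564  0.0266] [[0.866, -0.5, -0.001], [-0.5, -0.866, -0.001], [-0.0, 0.002, -1.0]] j6 80.3307299193002 head -30.01398858200302 [-3.89368562 -3.66891377 -0.66101435] 0.5234905616199291 29.97179876841983
moment [-0.36  0.46  0.39] tau6 0.5051314271986485
```

Emit:
step_arm:
  steps:
    - [0,0,0,0,0,0.03,1]
    - [0,0,0,0,0,0.05,1]
    - [0,0,0,0,0,0.05,1]
    - [0,0,0,0,0,0.05,1]

```text
time_s: 13.77
position: [0.481, -0.2567, 0.0266]
tcp_rot: [[0.847, -0.531, -0.0], [-0.531, -0.847, -0.003], [0.001, 0.002, -1.0]]
force: [-3.8, -4.5, -2.4]
opening: 0.529
grasp_force: 31.1
```

```bash
python3 st.py|grep -v '^0';python3 ln.py 211 216|tail -1
```

```text
13.7667 [ 0.481  -0.2567  0.0266] [[0.847, -0.531, -0.0], [-0.531, -0.847, -0.003], [0.001, 0.002, -1.0]] j6 82.47016750878055 head -32.06184718206 [-3.75485339 -4.47958462 -2.41256566] 0.5287766780284093 31.141573190689087
moment [-0.59  0.35  1.38] tau6 1.338944099843502
[0.6551 0.6553 0.6551 0.6547 0.6547 0.655 ] [0.6556 0.6545 0.6547 0.655  0.6552 0.6553] gap mm -0.0693760646124364
```

The moment rose to 1.4 N m with the jaws starting to spread, so the ring is against its end stop and the stop is still on its mark. Release and rise.

Emit:
step_arm:
  steps:
    - [0,0,0,0,0,0,-1]
    - [0,0,0,0,0,0,-1]
    - [0,0,0,0,0,0,-1]
    - [0,0,0,0,0,0,-1]
    - [0,0,0,0,0,0,-1]
    - [0,0,0,0,0,0,-1]
    - [0,0,0,0,0,0,-1]
    - [0,0,0,0,0,0,-1]

```text
time_s: 14.48
position: [0.4809, -0.2555, 0.0267]
tcp_rot: [[0.844, -0.536, 0.0], [-0.536, -0.844, 0.0], [0.0, -0.0, -1.0]]
force: [0.3, -0.6, 1.2]
opening: 0.978
grasp_force: 0.0
```

Emit:
step_arm:
  steps:
    - [0,0,-0.08,0,0,0,-1]
    - [0,0,-0.18,0,0,0,-1]
    - [0,0,-0.3,0,0,0,-1]
    - [0,0,-0.42,0,0,0,-1]
    - [0,0,-0.5,0,0,0,-1]
    - [0,0,-0.5,0,0,0,-1]
    - [0,0,-0.5,0,0,0,-1]
    - [0,0,-0.5,0,0,0,-1]

```text
time_s: 15.15
position: [0.4801, -0.2551, 0.176]
tcp_rot: [[0.844, -0.536, -0.001], [-0.536, -0.844, 0.001], [-0.002, -0.0, -1.0]]
force: [0.0, -0.1, -0.8]
opening: 1.001
grasp_force: 0.0
```

Emit:
step_arm:
  steps:
    - [-0.6,0,0,0,0,0,-1]
    - [-0.6,0,0,0,0,0,-1]
    - [-0.6,0,0,0,0,0,-1]
    - [-0.6,0,0,0,0,0,-1]
    - [-0.6,0,0,0,0,0,-1]
    - [-0.6,0,0,0,0,0,-1]
    - [-0.6,0,0,0,0,0,-1]

```text
time_s: 15.73
position: [0.3283, -0.1588, 0.1759]
tcp_rot: [[0.844, -0.536, -0.001], [-0.536, -0.844, 0.001], [-0.002, -0.0, -1.0]]
force: [-0.0, -0.4, -0.4]
opening: 0.995
grasp_force: 0.0
```

```bash
python3 ln.py 211 216|tail -1
python3 - <<'E'
from h import *
t=cap('top');s=cap('side')
a=cv2.resize(t['image'][190:310,430:520],None,fx=4.4,fy=4.4,interpolation=cv2.INTER_CUBIC)
b=cv2.resize(s['image'][170:235,330:430],None,fx=4,fy=4,interpolation=cv2.INTER_CUBIC)
o=np.zeros((530,800,3),np.uint8);o[:a.shape[0],:396]=a;o[:260,400:]=b
cv2.imwrite('pics/z7.png',o[...,::-1])
E
```

```text
[0.6551 0.6553 0.6551 0.6547 0.6547 0.655 ] [0.6555 0.6545 0.6547 0.655  0.6552 0.6553] gap mm -0.07239694028315924
```

View pics/z7.png

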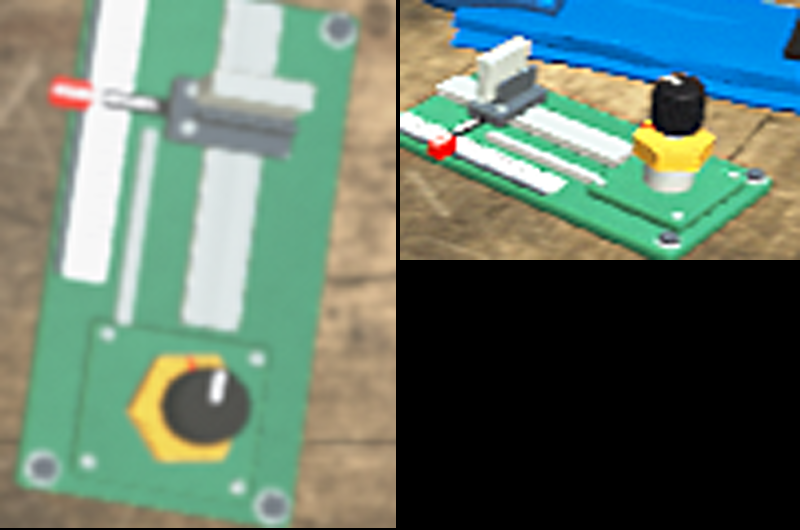

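The pointer line at (105,98)-(155,105) lines up with the rider line at (55,90)-(90,97). The ring's red tick has turned about 60° to (192,362), and the robot is clear.

```bash
python3 -c "
from rig import *
print(hand_in())"
```

```text
the job is handed in; nothing more can be done
None
```

I set the stop on the rider's line (measured gap about 0.1 mm), turned the lock ring to its end stop, and handed the job in with the arm clear after about 16 s of robot time; no verdict came back.

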